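# Set the skewer rest and lay the green skewer in the stand

## Robot

A 6-joint arm with a two-finger parallel gripper is mounted at the origin on the work surface. World frame = base frame: x ahead of the robot, y to its left, z up, the work surface at z = 0. Lengths are in m, angles in rad, forces in N, time in s.
With the tool pointing down it reaches from about 0.25 to 0.725 m from the base axis. Payload 4 kg.
Tool frame: the origin (TCP) lies midway between the tips of the shut fingers; the grasp point (between the pads) lies 19 mm behind it; z points along the fingers, y is the line along which they close (so a half turn about z gives the same grasp; the last joint's range is limited). The gripper opens to 85 mm and grips with 20 to 120 N. Pads are 22 mm wide; open, the fingers measure 114 mm over their backs; the gripper's body (76 mm by 85 mm) begins 54 mm behind the grasp point. The pads swing forward as they close: fully open they stand 13 mm farther back than shut.
Start: joints at [1.268, 0.241, 0.005, 1.335, 0, 1.571], TCP at [0.149, 0.477, 0.231] pointing down, gripper open.
Joint ranges: [-2.72, 2.72], [-1.05, 1.87], [-1.09, 1.28], [-1.99, 2.15], [-1.42, 1.44], [-3.14, 3.14]. Speed limits (rad/s): [2.79, 2.79, 3.14, 3.14, 3.14, 3.14].

## Interface

Orientations are given as a unit quaternion [x, y, z, w].
In Python, from workcell import bot, camera, job_done gives the robot as it stands.
- The arm moves only by the tool carry_out, never from a script. Its argument "plan" is a list of rows, each an object of numbers: "dx", "dy", "dz": the shift along the tool's x, y, z in mm; "twist": the turn about the tool's z in degrees; "fingers": the closure, from -1 (fully open) to 1 (shut). In form: [{"dx": .., "dy": .., "dz": .., "twist": .., "fingers": ..}, ...]. A call has exactly 5 rows; each row is the pose to reach, as a shift and turn from the pose commanded when the call began, along the tool's axes at that moment; what a row does not reach only later rows make up. A row lasts 1/12 s, in which the tool goes at most 41.7 mm and 7.16 degrees, less where a joint would pass 70% of its speed; a pose out of reach is approached as far as the arm can. A call with a gripper value outside its range is refused whole. The fingers move at their own pace and stop on an object; the grip force is fixed at half the most. Time passes only in rows, so rows that repeat a pose let the fingers close, or fill a call up. It gives the time, the measured TCP pose, the force, the opening and the grip force at its end, in the units of the state.
- bot.get_obs(): the state, without advancing time (a new reading comes with each control period).
- camera(name): name is "side" or "top" or "wrist"; returns a dict with "image" (420x560x3 uint8, red, green, blue), "intrinsics" (3x3 intrinsics, pixels), "eye" and "attitude" of the camera in the world. Camera axes: x right, y down, z forward; pixel columns grow to the right and rows downward; lengths in m; the calibration is good to about 2 mm. A picture is of the moment at which its call begins. There is no depth.
- job_done(): hands the job in; it is judged then, once.
The state is a dict: "clock": time; "joint_pos": joint angles; "joint_vel": joint speeds; "tau": joint torques, N m; "eef_pos": TCP position; "tool_rot": TCP orientation; "ft_force": force on the tool from outside, world axes, zero at the start; "ft_torque": the same for the moment, N m; "grip_width": finger opening in m; "grasp_force": force on a finger pad.
Only numpy, scipy, OpenCV 4.12 (cv2) and the standard library are available. Lean on these libraries where they do the work, as an engineer would, in place of code of your own. Each camera call takes 0.05 s, during which the arm holds its last target. There are 200 camera calls.

## Task

First slide the notched rest of the skewer stand along its rail by its white grip until its pointer is level with the orange marker, and let go. Then lift the green skewer out of the slotted rack by its handle, lay it flat on the bare ledge and let go, take it again by its blade, and lay it in the stand with its handle centred in the steel cradle and its blade in the notch of the rest, without letting it fall. The rest must still be at the marker at the end; leave the other skewers, the pepper mill and the bowl alone.

Things in the scene. Friction and masses are not known exactly. Their poses are not given: they have to be found in the camera images.
- stand: Fixed dark steel skewer stand; origin on the ledge, z up. The rail and the skewer line run along its y axis at x = 0. Base plate: x -22 to 63, y -155 to 155, 20 mm high. A skewer lying right has its underside 55 mm above the ledge, its handle's centre at stand y = -95 mm, its tip towards +y, so its own origin is above the stand's. Position varies by about 10 cm, yaw by 0.2 rad either way
- cradle (a point): Middle of the floor of the stand's steel cradle for the handle, at stand y = -95 mm, 55 mm above the ledge. The cradle is 76 mm long along y, open at both ends; two side walls, 28 mm apart inside, 8 mm thick, tops 69 mm above the ledge. They leave no room for fingers beside a handle lying in it
- carriage (a joint): Travel of the notched rest along the stand's +y, in m: 0 to 0.145. At 0 the middle of the rest is at stand y = -20 mm. It is stiff (4 N, more when moved quickly) and stays where it is left; it starts at 0 to 0.03
- carriage_grip (a point): Centre of the top of the rest's white grip fin, 85 mm above the ledge, at stand x = -50 mm (robot side) and the same stand y as the rest. The fin is 12 mm thick along stand y, 24 mm along x and 48 mm high, upon a black slide 16 mm thick along y, top 37 mm above the ledge
- notch (a point): Middle of the notch floor of the aluminium rest, at stand x = 0, 55 mm above the ledge. The notch is 20 mm wide along stand x and open at the top; its arms reach 70 mm above the ledge. The rest is 36 mm wide over all (x) and 12 mm thick (y)
- carriage_pointer (a point): Tip of the short white pointer of the rest, at stand x = 36 mm (far side), 35 mm above the ledge, at the same stand y as the middle of the rest
- mark: Orange marker clipped on the far edge of the stand's base plate, at stand x = 50 mm; 20 x 5 x 16 mm (x, y, z), axes as the stand's; origin under its middle, 20 mm above the ledge. Fixed during the job, at stand y = 45 to 95 mm. The pointer is level with it when both have the same stand y
- rack: Fixed grey plastic rack, origin on the ledge; spans x -53 to 137, y -82 to 82 mm. Three slots along its x axis at y = -60, 0 and 60 mm, 14 mm wide, floor 50 mm, wall tops 66 mm above the ledge. One skewer lies in each, in any order, origin at rack x = 0, axes as the rack's: the handles stick out in front (towards -x). Yaw varies by 0.2 rad
- green_skewer: Green skewer, 260 mm long, 50 to 85 g. Flat underside; origin in the middle of the underside; x points to the tip. Handle x = -130 to -60 mm, 18 mm wide, 16 mm high; blade x = -60 to 130 mm, 10 mm wide, 6 mm high, undersides flush. Centre of mass about x = -10 mm. In the rack its underside is 50 mm above the ledge
- green_handle (a point): Middle of the underside of the green skewer's handle. The ledge between the robot and the stand (x = 0.38 to 0.48 m ahead of the robot, y = -0.10 to 0.20 m) is always bare: room to lay the skewer down
- green_blade (a point): Point on the underside of the green skewer's blade, on its middle line, 60 mm from the origin towards the tip
- yellow_skewer: Yellow skewer, same shape as the green one; leave alone
- blue_skewer: Blue skewer, same shape as the green one; leave alone
- mill: Glass pepper mill with a steel top, 147 mm high, 56 mm across; origin at the middle of its foot; leave alone
- bowl: Stainless bowl, 55 mm high, 120 mm across; origin at the middle of its foot; leave alone

How it is judged:
On the way, in this order (a step that is already met when the one before it is completed fails the run):
1. the rest is slid until its pointer is within 5 mm of the orange marker and let go, at rest (y of carriage_pointer in the frame of mark between -0.005 and 0.005 m and contact force between the fingers and stand below 0.1 N), for 0.2 s.
2. the green skewer lies flat on the ledge, let go (height (world z) of each of green_handle, green_blade below 0.008 m and angle between green_skewer's own z axis and vertical below 0.1 rad and contact force between the fingers and green_skewer below 0.1 N), for 0.2 s.
3. the green skewer is lifted again, held by its blade (contact force between the fingers and green_skewer above 0.5 N and x of the grasp point in the frame of green_skewer above -0.058 m and height (world z) of green_skewer above 0.03 m), for 0.1 s.
At the end, for the whole second after the job is handed in: The pointer of the rest is within 6 mm of the orange marker along the rail. The green skewer lies level, right side up and still in the stand: handle on the cradle floor between its walls with its centre within 15 mm of the cradle's middle along the rail, blade on the notch floor of the rest (y of carriage_pointer in the frame of mark between -0.006 and 0.006 m and y of green_handle in the frame of stand between -0.11 and -0.08 m and x of green_handle in the frame of stand between -0.008 and 0.008 m and x of green_blade in the frame of stand between -0.009 and 0.009 m and height (world z) of green_handle between 0.051 and 0.059 m and height (world z) of green_blade between 0.05 and 0.06 m and angle between green_skewer's own z axis and vertical below 0.1 rad and linear speed of green_skewer below 0.02 m/s); the robot touches nothing.
It fails at once if the green skewer is let go more than 30 mm above its place (height (world z) of green_skewer above 0.085 m and contact force between the fingers and green_skewer below 0.01 N).
It fails at once if the yellow or the blue skewer is moved by more than 15 mm (distance of any of yellow_skewer, blue_skewer from where it was at the start of the episode above 0.015 m).
It fails at once if the pepper mill is moved by more than 20 mm or tipped (distance of mill from where it was at the start of the episode above 0.02 m or angle between mill's own z axis and vertical above 0.3 rad).
It fails at once if the bowl is moved by more than 20 mm (distance of bowl from where it was at the start of the episode above 0.02 m).
It also fails if it takes over 67 s, if anything falls off the work surface, if the arm or the gripper's body presses on something with over 40 N, if the wrist force passes 120 N, or if a joint passes its speed limit or range.

## Working session

There is one attempt and no reset: what is moved stays moved. The work goes in short steps, Python scripts to look and compute and a tool call to move; the robot and the scene stay as the last step left them, time stands still between calls to the robot, and variables do not carry over. Pictures are saved under pics/ and viewed, at most 10 in all, crops included, and the job is handed in when it is done.

Besides the shell and the picture viewer there is one more tool, called by a JSON object that holds its "name" and its "arguments". carry_out: Moves the arm, as the interface text tells. Its arguments: {"type":"object","properties":{"plan":{"type":"array","items":{"type":"object","properties":{"dx":{"type":"number"},"dy":{"type":"number"},"dz":{"type":"number"},"twist":{"type":"number"},"fingers":{"type":"number"}}}}},"required":["plan"]}

```bash
mkdir -p pics; ls; python3 - <<'E'
from workcell import bot,camera
import cv2,numpy as np
ims=[]
for n in("side","top"):
    c=camera(n); cv2.imwrite(f"pics/{n}0.png",c["image"][:,:,::-1]); print(n,c["intrinsics"],c["eye"],c["attitude"])
o=bot.get_obs(); print(o)
E
```

```text
pics
side [[433.74406355   0.         289.38056226]
 [  0.         433.74406355 208.63244863]
 [  0.           0.           1.        ]] [ 0.35504815 -0.72716044  0.72066422] [ 0.89318267 -0.14901832  0.06395468 -0.41943779]
top [[433.12069849   0.         275.56360717]
 [  0.         433.12069849 211.84454476]
 [  0.           0.           1.        ]] [0.40820843 0.00814201 1.08389571] [ 0.71129367 -0.69744286  0.07058742 -0.05149935]
{'clock': 0.1, 'joint_pos': array([ 1.26800411e+00,  2.41342877e-01,  3.86023813e-03,  1.33521347e+00,
       -9.81683005e-06,  1.57080526e+00]), 'joint_vel': array([ 0.00172632, -0.00223462,  0.00444923,  0.00162595,  0.00048234,
        0.00044472]), 'tau': array([-3.22868618e-04, -3.73138261e+01,  2.53009593e+01,  1.08731873e-02,
       -7.07373692e-05, -1.33070429e-05]), 'eef_pos': array([0.14892597, 0.47670826, 0.23049986]), 'tool_rot': array([ 1.50822761e-01,  9.88560364e-01, -9.39767417e-04, -1.38404727e-04]), 'ft_force': array([-0.43763909, -0.26644104,  0.89134797]), 'ft_torque': array([-0.05243908,  0.0100056 , -0.03223553]), 'grasp_force': 0.0, 'grip_width': 0.0852750123734798}
```

View pics/side0.png

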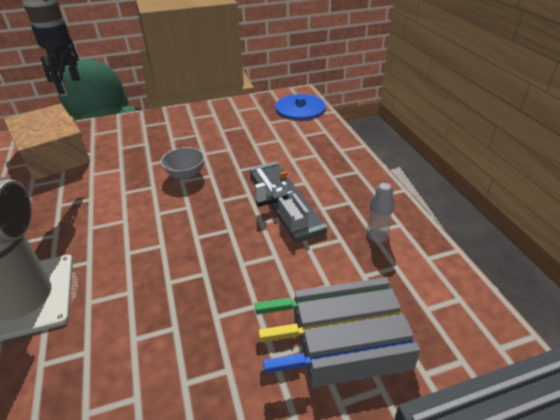

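View pics/top0.png

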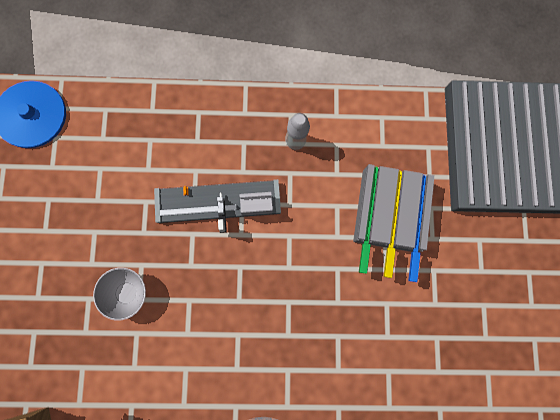

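The side view shows the stand (about 285,200), the marker (284,176), and the skewers green, yellow and blue at the rack from back to front. In the top view the stand is at (220,202) with its cradle to the right, the rest at (221,210) and the marker at (186,190). The green handle is at (365,258) with its tip at (376,168), the bowl is at (120,293) and the mill at (297,130).

```bash
cat > h.py <<'E'
import numpy as np,cv2
from scipy.spatial.transform import Rotation as R
from workcell import bot,camera
def ray(c,p,z):
    K=np.array(c["intrinsics"]);p=np.atleast_2d(p).astype(float)
    d=np.c_[p,np.ones(len(p))]@np.linalg.inv(K).T@R.from_quat(c["attitude"]).as_matrix().T
    e=np.array(c["eye"]);return e+d*((z-e[2])/d[:,2])[:,None]
def proj(c,P):
    q=(np.atleast_2d(P)-c["eye"])@R.from_quat(c["attitude"]).as_matrix()
    q=q@np.array(c["intrinsics"]).T;return q[:,:2]/q[:,2:]
def hsv(c):return cv2.cvtColor(c["image"],cv2.COLOR_RGB2HSV)
def mask(c,lo,hi,box=None):
    m=cv2.inRange(hsv(c),lo,hi)
    if box:
        k=np.zeros_like(m);x0,y0,x1,y1=box;k[y0:y1,x0:x1]=1;m=m*k
    return m
def pts(m):
    y,x=np.nonzero(m);return np.c_[x,y]
E
python3 - <<'E'
from h import *
c=camera("top")
g=pts(mask(c,(50,120,40),(75,255,255),(340,150,400,290)))
h=g[g[:,1]>243];b=g[(g[:,1]<232)]
for n,q,z in(("handle",h,.066),("blade",b,.056)):
    W=ray(c,q,z)[:,:2];r=cv2.minAreaRect(W.astype(np.float32)*1000);print(n,len(q),r)
    v=cv2.fitLine(W.astype(np.float32),2,0,.01,.01).ravel();print(v)
o=pts(mask(c,(5,170,120),(20,255,255),(175,180,200,200)));print("orange",len(o),o.min(0),o.max(0),ray(c,o.mean(0),.032))
s=cv2.resize(c["image"][170:250,140:310],None,fx=4.7,fy=4.7,interpolation=cv2.INTER_CUBIC);cv2.imwrite("pics/stand.png",s[:,:,::-1])
# stand: low saturation dark
m=mask(c,(0,0,0),(180,90,255),(145,172,300,235));m=cv2.morphologyEx(m,cv2.MORPH_OPEN,np.ones((9,9)))
q=pts(m);r=cv2.minAreaRect(q.astype(np.float32));bx=cv2.boxPoints(r);print(bx);print(ray(c,bx,.02))
E
```

```text
handle 241 ((480.7835998535156, -228.98956298828125), (19.42193603515625, 69.62581634521484), 81.43226623535156)
[ 0.9866736  -0.16271211  0.48089507 -0.22897875]
blade 248 ((625.8833618164062, -252.9683837890625), (9.772085189819336, 162.72703552246094), 81.53053283691406)
[ 0.9891195  -0.14711395  0.6245679  -0.25246784]
orange 32 [183 186] [187 194] [[0.64262686 0.20612639 0.032     ]]
[[152.55994 188.79091]
 [278.2778  179.26683]
 [280.86624 213.43437]
 [155.14838 222.95845]]
[[ 0.64592174  0.28911961  0.02      ]
 [ 0.67804987 -0.02450872  0.02      ]
 [ 0.59057824 -0.0323777   0.02      ]
 [ 0.55994017  0.27713856  0.02      ]]
```

View pics/stand.png

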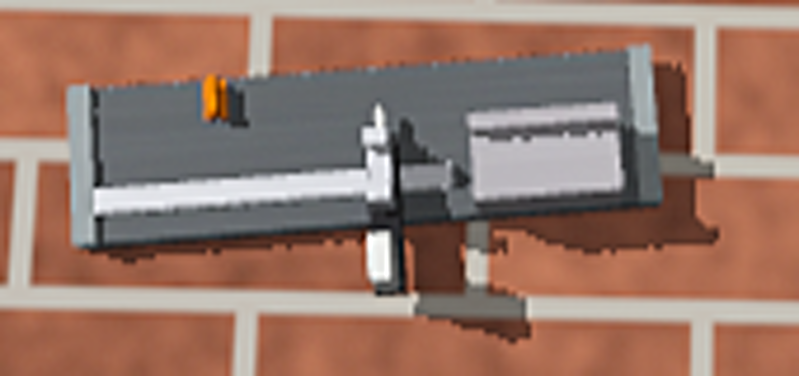

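The crop shows the plate corners at (68,88), (650,47), (660,205) and (75,247). The pointer tip is at (378,105), the fin top runs from about (381,232) to (385,285), the marker is at (215,98), and the cradle spans x 468–622.

```bash
python3 - <<'E'
from h import *
c=camera("top")
O=np.array([.598,.1253]);a=0.1005
X=np.array([np.cos(a),np.sin(a)]);Y=np.array([-X[1],X[0]])
st=lambda w:np.array([(w[:2]-O)@X,(w[:2]-O)@Y])*1000
cp=lambda p:np.array(p)/4.7+[140,170]-.4
for n,p,z in(("pointer",(378,105),.035),("finfar L",(367,232),.085),("finR far",(390,232),.085),("fin near",(381,278),.085),
 ("armtop far",(375,130),.07),("cradfarwall L",(468,112),.069),("cradfarwall R",(617,104),.069),("crad near L",(475,203),.069),("crad near R",(624,190),.069)):
    print(n,st(ray(c,cp(p),z)[0]).round(1))
s=camera("side")
# side view: mean orange both, triangulate; side image crop
o=pts(mask(s,(5,170,120),(20,255,255),(270,165,300,190)));print(len(o),o.min(0),o.max(0),st(ray(s,o.mean(0),.030)[0]))
x0,y0=240,150
im=cv2.resize(s["image"][150:250,240:340],None,fx=6,fy=6,interpolation=cv2.INTER_CUBIC);cv2.imwrite("pics/side_stand.png",im[:,:,::-1])
E
```

```text
pointer [ 39.7 -10. ]
finfar L [-35.5  -4.8]
finR far [-36.4 -16.1]
fin near [-59.  -10.3]
armtop far [ 18.9 -10.6]
cradfarwall L [ 24.8 -58.1]
cradfarwall R [  23.1 -134. ]
crad near L [-22.4 -58.4]
crad near R [ -21.6 -133.9]
10 [281 172] [286 174] [57.34013415 78.73671197]
```

View pics/side_stand.png

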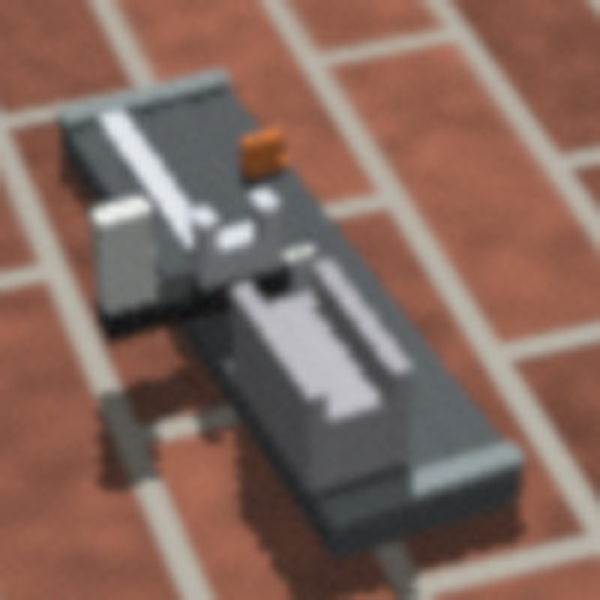

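{"name": "carry_out", "arguments": {"plan": [{"dx": -33,"dy": -15.3,"dz": 0,"twist": 0,"fingers": -1},{"dx": -66,"dy": -30.6,"dz": 0,"twist": 0,"fingers": -0.5},{"dx": -99,"dy": -46,"dz": 0,"twist": 0,"fingers": -0.3},{"dx": -132,"dy": -61,"dz": 0,"twist": 0,"fingers": -0.2},{"dx": -164.4,"dy": -76.5,"dz": 0,"twist": 0,"fingers": -0.2}]}}

```text
clock: 0.67
eef_pos: [0.2841, 0.354, 0.2313]
tool_rot: [0.15, 0.989, 0.0, 0.0]
ft_force: [0.6, 0.1, 0.1]
grip_width: 0.0512
grasp_force: 0.0
```

{"name": "carry_out", "arguments": {"plan": [{"dx": -33,"dy": -15.3,"dz": 0,"twist": 0,"fingers": -0.2},{"dx": -66,"dy": -30.6,"dz": 0,"twist": 0,"fingers": -0.2},{"dx": -99,"dy": -46,"dz": 0,"twist": 0,"fingers": -0.2},{"dx": -132,"dy": -61,"dz": 0,"twist": 0,"fingers": -0.2},{"dx": -164.4,"dy": -76.5,"dz": 0,"twist": 0,"fingers": -0.2}]}}

```text
clock: 1.08
eef_pos: [0.4184, 0.2317, 0.2314]
tool_rot: [0.151, 0.989, 0.0, 0.0]
ft_force: [0.5, 1.5, -0.3]
grip_width: 0.0514
grasp_force: 0.0
```

{"name": "carry_out", "arguments": {"plan": [{"dx": -33,"dy": -15.3,"dz": 0,"twist": -5,"fingers": -0.2},{"dx": -66,"dy": -30.6,"dz": 0,"twist": -10,"fingers": -0.2},{"dx": -99,"dy": -46,"dz": 0,"twist": -15,"fingers": -0.2},{"dx": -132,"dy": -61,"dz": 0,"twist": -20,"fingers": -0.2},{"dx": -164.4,"dy": -76.5,"dz": 0,"twist": -23.1,"fingers": -0.2}]}}

```text
clock: 1.5
eef_pos: [0.5525, 0.1096, 0.2311]
tool_rot: [-0.052, 0.999, 0.0, -0.0]
ft_force: [1.0, 1.0, -1.1]
grip_width: 0.0512
grasp_force: 0.0
```

```bash
cat >> h.py <<'E'
def tool():
    o=bot.get_obs();M=R.from_quat(o["tool_rot"]).as_matrix()
    print("t %.2f"%o["clock"],"pos",o["eef_pos"].round(4),"tooly",round(float(np.degrees(np.arctan2(M[1,1],M[0,1]))),2),"z",M[:,2].round(3),"w %.4f"%o["grip_width"],"gf %.1f"%o["grasp_force"],"q",o["joint_pos"].round(2),"F",o["ft_force"].round(1));return o,M
def goto(P,ang=None):
    o,M=tool();d=(np.array(P)-o["eef_pos"])@M*1000;print("shift",d.round(1))
    if ang is not None:
        t=-(ang-np.degrees(np.arctan2(M[1,1],M[0,1])));print("twist",round((t+180)%360-180,1))
O=np.array([.6001,.1245]);a=0.1005
X=np.array([np.cos(a),np.sin(a)]);Y=np.array([-X[1],X[0]])
W=lambda x,y:O+X*x/1000+Y*y/1000
st=lambda w:np.array([(np.array(w)[:2]-O)@X,(np.array(w)[:2]-O)@Y])*1000
E
python3 - <<'E'
from h import *
goto([*W(-50,-9),.2],95.76)
c=camera("wrist");cv2.imwrite("pics/w1.png",c["image"][:,:,::-1]);print(c["intrinsics"],c["eye"],c["attitude"])
for p,z in((36,-9),.035),((50,77),.036),((-50,-9),.085),((0,-95),.055): print(p,proj(c,[*W(*p),z]))
E
```

```text
t 1.50 pos [0.5525 0.1096 0.2311] tooly 95.95 z [-0.  0. -1.] w 0.0512 gf 0.0 q [0.2  0.37 0.18 1.38 0.   0.09] F [ 1.   1.  -1.1]
shift [ 1.2  1.  31.1]
twist 0.2
[[327.84118745   0.         278.40938886]
 [  0.         327.84118745 205.28190293]
 [  0.           0.           1.        ]] [0.47652606 0.10082273 0.37285833] [0.66144008 0.73445203 0.11306718 0.10145463]
(36, -9) [[279.57090462 251.64767161]]
(50, 77) [[354.87278422 263.47361488]]
(-50, -9) [[280.2772343  189.19170368]]
(0, -95) [[197.0663769  228.16101816]]
```

View pics/w1.png

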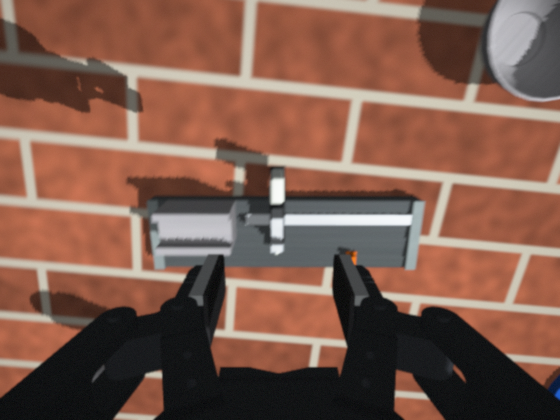

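The wrist view shows the fin at (278,185), the pointer tip at (278,250) and the marker at (353,257), all within a few mm of the predicted positions. Next I descend and grip the fin.

{"name": "carry_out", "arguments": {"plan": [{"dx": 0,"dy": 0,"dz": 40,"twist": 0.2,"fingers": -0.2},{"dx": 1,"dy": 0,"dz": 80,"twist": 0.2,"fingers": -0.2},{"dx": 1,"dy": 0,"dz": 120,"twist": 0.2,"fingers": -0.2},{"dx": 1,"dy": 0,"dz": 155,"twist": 0.2,"fingers": -0.2},{"dx": 1,"dy": 0,"dz": 182,"twist": 0.2,"fingers": -0.2}]}}

```text
clock: 1.97
eef_pos: [0.5483, 0.1106, 0.046]
tool_rot: [-0.048, 0.999, -0.0, -0.002]
ft_force: [-0.5, 0.4, -0.1]
grip_width: 0.0513
grasp_force: 0.0
```

{"name": "carry_out", "arguments": {"plan": [{"fingers": 0.2},{"fingers": 0.5},{"fingers": 0.8},{"fingers": 1},{"fingers": 1}]}}

```text
$.plan[0]: bad value
```

```bash
python3 - <<'E'
from h import *
o,M=tool();print(st(o["eef_pos"]))
c=camera("top");cv2.imwrite("pics/t1.png",c["image"][:,:,::-1])
o=mask(c,(5,150,60),(20,255,255),(175,180,200,200));
for r in range(184,196): print(r,[tuple(c["image"][r,x]) for x in range(181,192)] if r in(187,190,192) else "", np.nonzero(o[r])[0])
E
```

```text
t 1.97 pos [0.5483 0.1106 0.046 ] tooly 95.51 z [-0.004 -0.001 -1.   ] w 0.0513 gf 0.0 q [ 0.2   0.5  -0.12  0.95  0.    0.1 ] F [-0.5  0.4 -0.1]
[-52.89716121  -8.60657636]
184  []
185  []
186  []
187 [(np.uint8(217), np.uint8(213), np.uint8(203)), (np.uint8(217), np.uint8(214), np.uint8(204)), (np.uint8(220), np.uint8(217), np.uint8(207)), (np.uint8(223), np.uint8(220), np.uint8(210)), (np.uint8(216), np.uint8(213), np.uint8(203)), (np.uint8(217), np.uint8(214), np.uint8(203)), (np.uint8(218), np.uint8(214), np.uint8(205)), (np.uint8(217), np.uint8(214), np.uint8(204)), (np.uint8(217), np.uint8(214), np.uint8(204)), (np.uint8(218), np.uint8(215), np.uint8(204)), (np.uint8(218), np.uint8(214), np.uint8(204))] []
188  []
189  []
190 [(np.uint8(217), np.uint8(213), np.uint8(203)), (np.uint8(219), np.uint8(216), np.uint8(205)), (np.uint8(221), np.uint8(217), np.uint8(207)), (np.uint8(228), np.uint8(224), np.uint8(214)), (np.uint8(226), np.uint8(222), np.uint8(212)), (np.uint8(221), np.uint8(218), np.uint8(207)), (np.uint8(216), np.uint8(212), np.uint8(202)), (np.uint8(217), np.uint8(213), np.uint8(202)), (np.uint8(218), np.uint8(214), np.uint8(205)), (np.uint8(218), np.uint8(214), np.uint8(204)), (np.uint8(218), np.uint8(215), np.uint8(205))] []
191  []
192 [(np.uint8(219), np.uint8(216), np.uint8(205)), (np.uint8(219), np.uint8(215), np.uint8(205)), (np.uint8(221), np.uint8(217), np.uint8(208)), (np.uint8(227), np.uint8(224), np.uint8(213)), (np.uint8(227), np.uint8(224), np.uint8(214)), (np.uint8(225), np.uint8(221), np.uint8(211)), (np.uint8(221), np.uint8(218), np.uint8(208)), (np.uint8(219), np.uint8(215), np.uint8(205)), (np.uint8(216), np.uint8(212), np.uint8(202)), (np.uint8(217), np.uint8(213), np.uint8(204)), (np.uint8(218), np.uint8(214), np.uint8(204))] []
193  []
194  []
195  []
```

{"name": "carry_out", "arguments": {"plan": [{"dx": 0,"dy": 0,"dz": 0,"twist": 0,"fingers": 0.2},{"dx": 0,"dy": 0,"dz": 0,"twist": 0,"fingers": 0.5},{"dx": 0,"dy": 0,"dz": 0,"twist": 0,"fingers": 0.8},{"dx": 0,"dy": 0,"dz": 0,"twist": 0,"fingers": 1},{"dx": 0,"dy": 0,"dz": 0,"twist": 0,"fingers": 1}]}}

```text
clock: 2.43
eef_pos: [0.5524, 0.1111, 0.0519]
tool_rot: [-0.048, 0.999, 0.0, 0.002]
ft_force: [0.4, -1.7, 4.7]
grip_width: 0.0109
grasp_force: 59.5
```

```bash
python3 - <<'E'
from h import *
o,M=tool();print(st(o["eef_pos"]))
c=camera("top");im=cv2.imread("pics/top0.png")[:,:,::-1];c["image"]=im.copy()
for r in (187,189,191,193): print(r,[tuple(int(v) for v in im[r,x]) for x in range(182,190)])
H=hsv(c);top=[(x,y) for y in range(184,197) for x in range(180,192) if 5<=H[y,x,0]<=20 and H[y,x,1]>150 and H[y,x,2]>200]
al=[(x,y) for y in range(184,197) for x in range(180,192) if 5<=H[y,x,0]<=20 and H[y,x,1]>150 and H[y,x,2]>90]
print(len(top),len(al),st(ray(c,np.mean(top,0),.036)[0]),st(ray(c,np.mean(al,0),.033)[0]))
E
```

```text
t 2.43 pos [0.5524 0.1111 0.0519] tooly 95.55 z [ 0.005  0.    -1.   ] w 0.0109 gf 59.5 q [ 0.2   0.5  -0.11  0.96 -0.    0.1 ] F [ 0.4 -1.7  4.7]
[-48.76471993  -8.5223568 ]
187 [(117, 104, 115), (207, 127, 59), (250, 147, 0), (219, 122, 0), (154, 79, 19), (252, 146, 21), (118, 101, 104), (99, 105, 113)]
189 [(84, 104, 124), (224, 135, 48), (249, 147, 0), (221, 125, 0), (88, 40, 9), (149, 72, 0), (70, 53, 49), (42, 48, 55)]
191 [(84, 103, 120), (199, 127, 71), (249, 146, 0), (255, 156, 0), (104, 47, 2), (153, 75, 0), (89, 57, 37), (48, 54, 59)]
193 [(88, 104, 119), (189, 126, 81), (238, 134, 0), (227, 125, 0), (85, 37, 0), (159, 78, 0), (92, 58, 37), (48, 55, 61)]
23 44 [50.74470175 77.693227  ] [50.56756708 76.73332635]
```

{"name": "carry_out", "arguments": {"plan": [{"dx": 0,"dy": 4,"dz": 0,"twist": 0,"fingers": 1},{"dx": 0,"dy": 10,"dz": 0,"twist": 0,"fingers": 1},{"dx": 0,"dy": 16,"dz": 0,"twist": 0,"fingers": 1},{"dx": 0,"dy": 22,"dz": 0,"twist": 0,"fingers": 1},{"dx": 0,"dy": 28,"dz": 0,"twist": 0,"fingers": 1}]}}

```text
clock: 2.9
eef_pos: [0.5497, 0.1384, 0.0518]
tool_rot: [-0.048, 0.999, -0.001, 0.003]
ft_force: [0.2, -4.2, 7.3]
grip_width: 0.0108
grasp_force: 59.9
```

{"name": "carry_out", "arguments": {"plan": [{"dx": 0,"dy": 6,"dz": 0,"twist": 0,"fingers": 1},{"dx": 0,"dy": 12,"dz": 0,"twist": 0,"fingers": 1},{"dx": 0,"dy": 18,"dz": 0,"twist": 0,"fingers": 1},{"dx": 0,"dy": 24,"dz": 0,"twist": 0,"fingers": 1},{"dx": 0,"dy": 30,"dz": 0,"twist": 0,"fingers": 1}]}}

```text
clock: 3.32
eef_pos: [0.5468, 0.1683, 0.0519]
tool_rot: [-0.048, 0.999, -0.001, 0.002]
ft_force: [0.1, -3.6, 6.4]
grip_width: 0.0112
grasp_force: 59.9
```

{"name": "carry_out", "arguments": {"plan": [{"dx": 0,"dy": 8,"dz": 0,"twist": 0,"fingers": 1},{"dx": 0,"dy": 16,"dz": 0,"twist": 0,"fingers": 1},{"dx": 0,"dy": 23,"dz": 0,"twist": 0,"fingers": 1},{"dx": 0,"dy": 28,"dz": 0,"twist": 0,"fingers": 1},{"dx": 0,"dy": 28,"dz": 0,"twist": 0,"fingers": 1}]}}

```text
clock: 3.73
eef_pos: [0.5439, 0.1975, 0.0518]
tool_rot: [-0.049, 0.999, 0.0, 0.002]
ft_force: [-0.4, -1.5, 7.0]
grip_width: 0.0113
grasp_force: 59.8
```

```bash
python3 - <<'E'
from h import *
o,M=tool();print(st(o["eef_pos"]))
w=camera("wrist");s=camera("side")
A=s["image"][140:240,235:310];B=w["image"][190:330,200:400]
p=proj(w,[*W(36,77.4),.035])[0];q=proj(s,[*W(36,77.4),.035])[0];print(p,q)
A=cv2.resize(A,(375,500),interpolation=cv2.INTER_CUBIC);x,y=int(p[0]),int(p[1])
B=w["image"][max(0,y-50):y+50,max(0,x-42):x+42];B=cv2.resize(B,(420,500),interpolation=cv2.INTER_CUBIC)
cv2.imwrite("pics/c1.png",np.hstack([A,B])[:,:,::-1])
E
```

```text
t 3.73 pos [0.5439 0.1975 0.0518] tooly 95.58 z [ 0.005  0.001 -1.   ] w 0.0113 gf 59.8 q [ 0.35  0.52 -0.07  0.98 -0.    0.25] F [-0.4 -1.5  7. ]
[-48.63113465  78.2974626 ]
[278.43497011 378.88062624] [277.64045323 174.19370631]
```

View pics/c1.png

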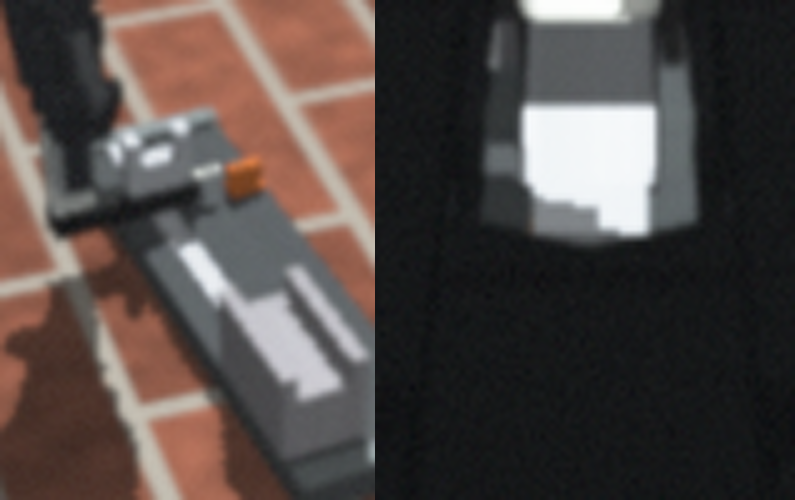

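The left half (side view) shows the pointer at (210,180) in line with the marker at (244,177) along the slide's direction. The wrist half is blocked by the gripper. I'll release and lift.

{"name": "carry_out", "arguments": {"plan": [{"dx": 0,"dy": 0,"dz": 0,"twist": 0,"fingers": 0.2},{"dx": 0,"dy": 0,"dz": 0,"twist": 0,"fingers": -0.2},{"dx": 0,"dy": 0,"dz": 0,"twist": 0,"fingers": -0.2},{"dx": 0,"dy": 0,"dz": 0,"twist": 0,"fingers": -0.2},{"dx": 0,"dy": 0,"dz": 0,"twist": 0,"fingers": -0.2}]}}

```text
clock: 4.25
eef_pos: [0.5419, 0.1966, 0.0491]
tool_rot: [-0.048, 0.999, -0.0, -0.0]
ft_force: [-0.2, -0.5, 0.1]
grip_width: 0.0512
grasp_force: 0.0
```

{"name": "carry_out", "arguments": {"plan": [{"dx": 0,"dy": 0,"dz": -20,"twist": 0,"fingers": -0.2},{"dx": 0,"dy": 0,"dz": -60,"twist": 0,"fingers": -0.2},{"dx": 0,"dy": 0,"dz": -100,"twist": 0,"fingers": -0.2},{"dx": 40,"dy": 0,"dz": -120,"twist": 0,"fingers": -0.2},{"dx": 80,"dy": 0,"dz": -120,"twist": 0,"fingers": -0.2}]}}

```text
clock: 4.67
eef_pos: [0.4683, 0.1907, 0.1743]
tool_rot: [-0.048, 0.999, 0.002, 0.006]
ft_force: [0.3, -0.4, 0.1]
grip_width: 0.051
grasp_force: 0.0
```

```bash
python3 - <<'E'
from h import *
o,M=tool()
w=camera("wrist");t=camera("top")
m=mask(w,(5,150,80),(20,255,255))
p=proj(w,[[*W(36,77.4),.035],[*W(50,77.4),.036]]);print(p)
x,y=p.mean(0).astype(int)
A=cv2.resize(t["image"][180:240,150:210],(390,390),interpolation=cv2.INTER_CUBIC)
y0,x0=max(0,min(y-30,360)),x-30;print(x0,y0)
B=cv2.resize(w["image"][y0:y0+60,x0:x0+60],(390,390),interpolation=cv2.INTER_CUBIC)
cv2.imwrite("pics/c2.png",np.hstack([A,B])[:,:,::-1])
E
```

```text
t 4.67 pos [0.4683 0.1907 0.1743] tooly 95.47 z [ 0.011  0.005 -1.   ] w 0.0510 gf 0.0 q [ 0.39  0.27 -0.1   1.18  0.    0.29] F [ 0.3 -0.4  0.1]
[[277.62461931 339.62342887]
 [277.69378312 351.26727154]]
247 315
```

View pics/c2.png

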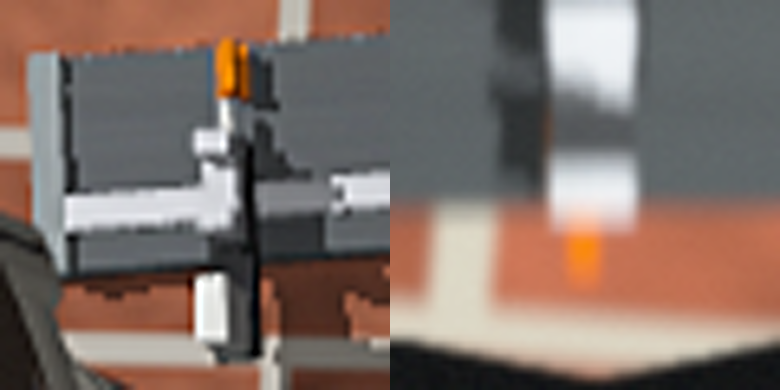

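The rest sits within about 1.5 mm of the marker: in the wrist half its centre is at 593 and the marker at 583, and in the top half the pointer at 229 runs up to the marker at 227. I'll move on to the green skewer.

```bash
python3 - <<'E'
from h import *
goto([.4877,-.2300,.16],81.4)
E
```

```text
t 4.77 pos [0.4554 0.1868 0.1681] tooly 95.63 z [-0.009 -0.003 -1.   ] w 0.0512 gf 0.0 q [ 0.39  0.27 -0.12  1.19  0.    0.29] F [-0.4 -1.1 -0.5]
shift [   8.7 -417.9    9.1]
twist 14.2
```

{"name": "carry_out", "arguments": {"plan": [{"dx": 0,"dy": -28,"dz": 0,"twist": 0,"fingers": 0},{"dx": 2,"dy": -66,"dz": 0,"twist": 0,"fingers": 0},{"dx": 4,"dy": -105,"dz": 0,"twist": 0,"fingers": 0},{"dx": 5,"dy": -145,"dz": 0,"twist": 0,"fingers": 0},{"dx": 5,"dy": -185,"dz": 0,"twist": 0,"fingers": 0}]}}

```text
clock: 5.18
eef_pos: [0.4758, 0.0029, 0.169]
tool_rot: [-0.049, 0.999, 0.0, -0.0]
ft_force: [1.1, 0.2, 0.1]
grip_width: 0.0427
grasp_force: 0.0
```

{"name": "carry_out", "arguments": {"plan": [{"dx": 0,"dy": -40,"dz": 0,"twist": 0,"fingers": 0},{"dx": 2,"dy": -80,"dz": 0,"twist": 0,"fingers": 0},{"dx": 3,"dy": -120,"dz": 0,"twist": 0,"fingers": 0},{"dx": 4,"dy": -160,"dz": 0,"twist": 0,"fingers": 0},{"dx": 4,"dy": -190,"dz": 0,"twist": 0,"fingers": 0}]}}

```text
clock: 5.6
eef_pos: [0.4904, -0.1882, 0.1689]
tool_rot: [-0.047, 0.999, -0.0, -0.0]
ft_force: [0.6, 0.4, 0.6]
grip_width: 0.0425
grasp_force: 0.0
```

{"name": "carry_out", "arguments": {"plan": [{"dx": 0,"dy": -20,"dz": 0,"twist": 3,"fingers": 0},{"dx": 0,"dy": -38,"dz": 0,"twist": 7,"fingers": 0},{"dx": 0,"dy": -43,"dz": 0,"twist": 11,"fingers": 0},{"dx": 0,"dy": -43,"dz": 0,"twist": 14.2,"fingers": 0},{"dx": 0,"dy": -43,"dz": 0,"twist": 14.2,"fingers": 0}]}}

```text
clock: 6.02
eef_pos: [0.4946, -0.2285, 0.1685]
tool_rot: [0.077, 0.997, 0.0, -0.001]
ft_force: [-0.6, -0.7, 0.9]
grip_width: 0.0431
grasp_force: 0.0
```

```bash
python3 - <<'E'
from h import *
w=camera("wrist")
goto([.4877,-.2300,.054],81.4)
g=pts(mask(w,(45,110,40),(80,255,255)));print(len(g),g.min(0),g.max(0))
P=proj(w,[[.4808,-.229,.066],[.4877,-.23,.066],[.554,-.240,.056]]);print(P)
h=g[abs(g[:,1]-P[0,1])<15];print(h[:,0].mean(),h[:,0].min(),h[:,0].max(),ray(w,h.mean(0),.066))
cv2.imwrite("pics/w2.png",w["image"][:,:,::-1])
E
```

```text
t 6.07 pos [ 0.4946 -0.2281  0.1686] tooly 81.38 z [-0.001  0.001 -1.   ] w 0.0426 gf 0.0 q [-0.43  0.36  0.01  1.22  0.   -0.28] F [-1.1  0.1 -0.6]
shift [  6.4  -3.  114.7]
twist -0.0
3571 [260 143] [283 373]
[[275.80464438 187.9291987 ]
 [275.90311795 196.66110372]
 [276.36898331 268.09075448]]
271.5 261 282 [[ 0.47996138 -0.23221452  0.066     ]]
```

View pics/w2.png

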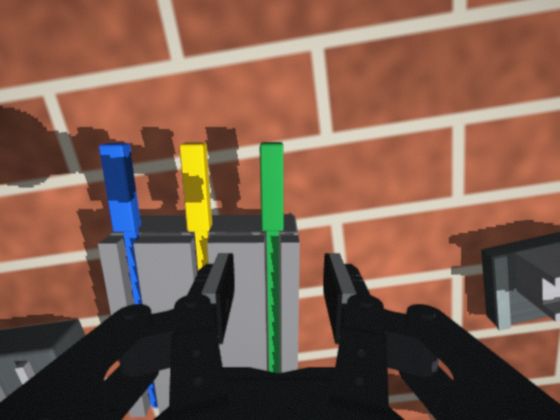

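The wrist view shows the green handle at column 271, rows 143–232, aligned with the tool. It lies about 3 mm to the side of the top-view estimate, so I split the difference.

{"name": "carry_out", "arguments": {"plan": [{"dx": 6,"dy": -4,"dz": 20,"twist": 0,"fingers": 0},{"dx": 6,"dy": -4,"dz": 50,"twist": 0,"fingers": 0},{"dx": 6,"dy": -4,"dz": 85,"twist": 0,"fingers": 0},{"dx": 6,"dy": -4,"dz": 110,"twist": 0,"fingers": 0},{"dx": 6,"dy": -4,"dz": 115,"twist": 0,"fingers": 0}]}}

```text
clock: 6.48
eef_pos: [0.4848, -0.2288, 0.0496]
tool_rot: [0.074, 0.997, 0.002, -0.004]
ft_force: [-0.7, 0.3, -0.1]
grip_width: 0.0426
grasp_force: 0.0
```

{"name": "carry_out", "arguments": {"plan": [{"dx": 0,"dy": 0,"dz": 0,"twist": 0,"fingers": 0.2},{"dx": 0,"dy": 0,"dz": 0,"twist": 0,"fingers": 0.4},{"dx": 0,"dy": 0,"dz": 0,"twist": 0,"fingers": 0.6},{"dx": 0,"dy": 0,"dz": 0,"twist": 0,"fingers": 1},{"dx": 0,"dy": 0,"dz": 0,"twist": 0,"fingers": 1}]}}

```text
clock: 6.9
eef_pos: [0.4901, -0.2316, 0.0562]
tool_rot: [0.075, 0.997, -0.001, 0.002]
ft_force: [1.0, -0.2, 1.4]
grip_width: 0.0163
grasp_force: 62.0
```

{"name": "carry_out", "arguments": {"plan": [{"dx": 0,"dy": 0,"dz": 0,"twist": 0,"fingers": 1},{"dx": 0,"dy": 0,"dz": -6,"twist": 0,"fingers": 1},{"dx": 0,"dy": 0,"dz": -16,"twist": 0,"fingers": 1},{"dx": 0,"dy": 0,"dz": -28,"twist": 0,"fingers": 1},{"dx": 0,"dy": 0,"dz": -40,"twist": 0,"fingers": 1}]}}

```text
clock: 7.32
eef_pos: [0.488, -0.2308, 0.0952]
tool_rot: [0.075, 0.997, 0.0, -0.001]
ft_force: [-0.0, -0.4, -1.0]
grip_width: 0.0163
grasp_force: 61.7
```

```bash
python3 - <<'E'
from h import *
tool()
s=camera("side");w=camera("wrist")
cv2.imwrite("pics/c3.png",np.hstack([s["image"][150:400,200:440],w["image"][100:350,150:400]])[:,:,::-1])
E
```

```text
t 7.32 pos [ 0.488  -0.2308  0.0952] tooly 81.35 z [-0.001  0.    -1.   ] w 0.0163 gf 61.7 q [-0.44  0.42 -0.12  1.04 -0.   -0.29] F [-0.  -0.4 -1. ]
```

View pics/c3.png

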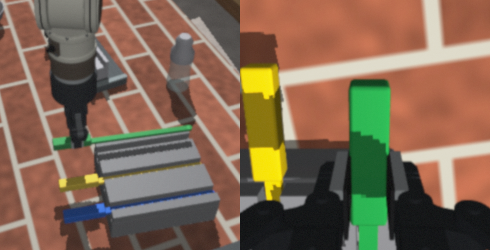

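The skewer is lifted level, with the handle centred between the pads (wrist half, column 370). I'll raise it above mill height, swing it round and lay it down.

{"name": "carry_out", "arguments": {"plan": [{"dx": 0,"dy": 0,"dz": -15,"twist": 0,"fingers": 1},{"dx": 0,"dy": 0,"dz": -40,"twist": 0,"fingers": 1},{"dx": 0,"dy": 0,"dz": -70,"twist": 0,"fingers": 1},{"dx": 0,"dy": 0,"dz": -95,"twist": 0,"fingers": 1},{"dx": 0,"dy": 0,"dz": -110,"twist": 0,"fingers": 1}]}}

```text
clock: 7.83
eef_pos: [0.4892, -0.2313, 0.207]
tool_rot: [0.075, 0.997, -0.001, 0.001]
ft_force: [0.9, -0.1, -0.5]
grip_width: 0.016
grasp_force: 61.8
```

{"name": "carry_out", "arguments": {"plan": [{"dx": 8,"dy": 18,"dz": 0,"twist": -5,"fingers": 1},{"dx": 20,"dy": 48,"dz": 0,"twist": -11,"fingers": 1},{"dx": 34,"dy": 80,"dz": 0,"twist": -18,"fingers": 1},{"dx": 47,"dy": 112,"dz": 0,"twist": -25,"fingers": 1},{"dx": 58,"dy": 138,"dz": 0,"twist": -32,"fingers": 1}]}}

```text
clock: 8.25
eef_pos: [0.4505, -0.084, 0.2038]
tool_rot: [-0.205, 0.979, 0.0, -0.001]
ft_force: [0.1, 0.3, -1.2]
grip_width: 0.0162
grasp_force: 61.8
```

{"name": "carry_out", "arguments": {"plan": [{"dx": 0,"dy": 0,"dz": 0,"twist": -7,"fingers": 1},{"dx": 0,"dy": 0,"dz": 0,"twist": -14,"fingers": 1},{"dx": 0,"dy": 0,"dz": 0,"twist": -21,"fingers": 1},{"dx": 0,"dy": 0,"dz": 0,"twist": -28,"fingers": 1},{"dx": 0,"dy": 0,"dz": 0,"twist": -35,"fingers": 1}]}}

```text
clock: 8.67
eef_pos: [0.4514, -0.0856, 0.204]
tool_rot: [-0.49, 0.872, 0.0, -0.0]
ft_force: [-0.5, -0.3, 0.3]
grip_width: 0.0161
grasp_force: 61.8
```

{"name": "carry_out", "arguments": {"plan": [{"dx": 0,"dy": 0,"dz": 0,"twist": -7,"fingers": 1},{"dx": 0,"dy": 0,"dz": 0,"twist": -14,"fingers": 1},{"dx": 0,"dy": 0,"dz": 0,"twist": -21,"fingers": 1},{"dx": 0,"dy": 0,"dz": 0,"twist": -28,"fingers": 1},{"dx": 0,"dy": 0,"dz": 0,"twist": -34,"fingers": 1}]}}

```text
clock: 9.08
eef_pos: [0.4514, -0.0858, 0.2039]
tool_rot: [0.723, -0.69, -0.0, 0.0]
ft_force: [-0.2, -0.0, -0.4]
grip_width: 0.0158
grasp_force: 61.8
```

```bash
python3 - <<'E'
from h import *
goto([.4388,-.0376,.030],-174.24)
t=camera("top");s=camera("side")
o=bot.get_obs();u=o["eef_pos"][2]-.005
for n,c in(("top",t),("side",s)):
    m=mask(c,(50,110,40),(75,255,255))
    k,l,stt,ce=cv2.connectedComponentsWithStats(m);i=[j for j in range(1,k) if stt[j,4]>30];print(n,stt[i],ce[i].round(1))
    g=pts(m);r=cv2.minAreaRect(g.astype(np.float32))
    if n=="top": 
        Wd=ray(c,g,u+.006);f=cv2.fitLine(Wd[:,:2].astype(np.float32),2,0,.01,.01).ravel();print(np.degrees(np.arctan2(f[1],f[0])),Wd.min(0),Wd.max(0))
    e=np.array([.02*0,0,0]);ax=np.array([-.1003,.995,0]);b=o["eef_pos"]*[1,1,0]+[0,0,u]
    print("pred tip",proj(c,b+ax*.218),"handle end",proj(c,b-ax*.042))
    print("ends",g[g[:,0].argmin()],g[g[:,0].argmax()],g[g[:,1].argmin()],g[g[:,1].argmax()])
E
```

```text
t 9.08 pos [ 0.4514 -0.0858  0.2039] tooly -177.32 z [-0.001  0.    -1.   ] w 0.0158 gf 61.8 q [-0.19  0.18 -0.15  1.25 -0.   -1.81] F [-0.2 -0.  -0.4]
shift [-48.7  10.2 173.9]
twist -3.1
top [[200 265  98   7 416]] [[250.  267.9]]
-87.8753 [ 0.43841727 -0.05964902  0.20492577] [0.45387774 0.13524332 0.20492577]
pred tip [[202.13906239 275.51833483]] handle end [[330.09075172 264.89829419]]
ends [200 268] [297 269] [273 265] [202 271]
side [[229 191  14  27 208]] [[235.  204.8]]
pred tip [[201.49232043 149.60728938]] handle end [[239.88496719 218.16597163]]
ends [227 188] [242 212] [227 188] [236 217]
```

{"name": "carry_out", "arguments": {"plan": [{"dx": -10,"dy": 2,"dz": 30,"twist": -1,"fingers": 1},{"dx": -24,"dy": 5,"dz": 65,"twist": -2,"fingers": 1},{"dx": -38,"dy": 8,"dz": 105,"twist": -3.1,"fingers": 1},{"dx": -48.7,"dy": 10,"dz": 145,"twist": -3.1,"fingers": 1},{"dx": -48.7,"dy": 10,"dz": 174,"twist": -3.1,"fingers": 1}]}}

```text
clock: 9.6
eef_pos: [0.4373, -0.0359, 0.0276]
tool_rot: [0.74, -0.673, -0.002, 0.001]
ft_force: [-0.3, 0.2, -0.3]
grip_width: 0.016
grasp_force: 61.8
```

{"name": "carry_out", "arguments": {"plan": [{"dx": 0,"dy": 0,"dz": 6,"twist": 0,"fingers": 1},{"dx": 0,"dy": 0,"dz": 12,"twist": 0,"fingers": 1},{"dx": 0,"dy": 0,"dz": 18,"twist": 0,"fingers": 1},{"dx": 0,"dy": 0,"dz": 21,"twist": 0,"fingers": 1},{"dx": 0,"dy": 0,"dz": 21,"twist": 0,"fingers": 1}]}}

```text
clock: 10.02
eef_pos: [0.4412, -0.038, 0.0102]
tool_rot: [0.74, -0.673, 0.001, -0.001]
ft_force: [0.6, 0.3, 0.3]
grip_width: 0.0158
grasp_force: 61.8
```

{"name": "carry_out", "arguments": {"plan": [{"dx": 0,"dy": 0,"dz": 1,"twist": 0,"fingers": 1},{"dx": 0,"dy": 0,"dz": 2,"twist": 0,"fingers": 1},{"dx": 0,"dy": 0,"dz": 3,"twist": 0,"fingers": 1},{"dx": 0,"dy": 0,"dz": 3,"twist": 0,"fingers": 1},{"dx": 0,"dy": 0,"dz": 3,"twist": 0,"fingers": 1}]}}

```text
clock: 10.43
eef_pos: [0.4402, -0.0376, 0.0066]
tool_rot: [0.74, -0.673, 0.0, -0.0]
ft_force: [-0.2, 0.0, 0.0]
grip_width: 0.0159
grasp_force: 61.8
```

{"name": "carry_out", "arguments": {"plan": [{"dx": 0,"dy": 0,"dz": 1,"twist": 0,"fingers": 1},{"dx": 0,"dy": 0,"dz": 2,"twist": 0,"fingers": 1},{"dx": 0,"dy": 0,"dz": 3,"twist": 0,"fingers": 1},{"dx": 0,"dy": 0,"dz": 3,"twist": 0,"fingers": 1},{"dx": 0,"dy": 0,"dz": 3,"twist": 0,"fingers": 1}]}}

```text
clock: 10.85
eef_pos: [0.4404, -0.0376, 0.0062]
tool_rot: [0.74, -0.673, 0.001, -0.001]
ft_force: [-7.1, 0.5, 28.2]
grip_width: 0.0162
grasp_force: 65.3
```

{"name": "carry_out", "arguments": {"plan": [{"dx": 0,"dy": 0,"dz": -2,"twist": 0,"fingers": 1},{"dx": 0,"dy": 0,"dz": -2,"twist": 0,"fingers": 0.3},{"dx": 0,"dy": 0,"dz": -2,"twist": 0,"fingers": -0.2},{"dx": 0,"dy": 0,"dz": -2,"twist": 0,"fingers": -0.2},{"dx": 0,"dy": 0,"dz": -2,"twist": 0,"fingers": -0.2}]}}

```text
clock: 11.27
eef_pos: [0.4397, -0.0375, 0.0049]
tool_rot: [0.74, -0.673, -0.0, 0.0]
ft_force: [0.2, -0.2, -0.1]
grip_width: 0.0511
grasp_force: 0.0
```

{"name": "carry_out", "arguments": {"plan": [{"dx": 0,"dy": 0,"dz": -2,"twist": 0,"fingers": -0.2},{"dx": 0,"dy": 0,"dz": -10,"twist": 0,"fingers": -0.2},{"dx": 0,"dy": 0,"dz": -40,"twist": 0,"fingers": -0.2},{"dx": 0,"dy": 0,"dz": -80,"twist": 0,"fingers": -0.2},{"dx": 0,"dy": 0,"dz": -120,"twist": 0,"fingers": -0.2}]}}

```text
clock: 11.68
eef_pos: [0.4386, -0.0375, 0.1263]
tool_rot: [0.74, -0.673, -0.001, 0.001]
ft_force: [1.6, 1.3, 0.5]
grip_width: 0.0512
grasp_force: 0.0
```

```bash
cat > look.py <<'E'
from h import *
o,M=tool()
t=camera("top");w=camera("wrist");s=camera("side")
for n,c in(("top",t),("wrist",w),("side",s)):
    m=mask(c,(45,110,40),(80,255,255)); 
    k,l,S,ce=cv2.connectedComponentsWithStats(m);print(n,[(S[j].tolist(),ce[j].round(1).tolist()) for j in range(1,k) if S[j,4]>40])
    if n=="side": continue
    m=np.isin(l,[j for j in range(1,k) if S[j,4]>40]).astype(np.uint8)
    g=pts(m)
    P=ray(c,g,.006)[:,:2];f=cv2.fitLine(P.astype(np.float32),1,0,.01,.01).ravel()
    d=f[:2]*np.sign(f[1]);v=(P-f[2:])@d;n_=np.array([-d[1],d[0]]);u=(P-f[2:])@n_
    print(n,"ang",np.degrees(np.arctan2(d[1],d[0])).round(2),"lo",(f[2:]+d*v.min()).round(4),"hi",(f[2:]+d*v.max()).round(4))
    for e in np.arange(v.min(),v.max(),.02):
        q=(v>=e)&(v<e+.02)
        if q.sum()>3: print("  s %.3f off %.4f w %.4f"%(e-v.min()+.01,np.median(u[q]),np.ptp(u[q])),(P[q].mean(0)).round(4))
E
python3 look.py
```

```text
t 11.68 pos [ 0.4386 -0.0375  0.1263] tooly -174.55 z [-0.003  0.    -1.   ] w 0.0512 gf 0.0 q [-0.09  0.21 -0.33  1.04 -0.   -1.75] F [1.6 1.3 0.5]
top [([192, 274, 70, 10, 304], [226.3, 278.6])]
top ang 95.31 lo [0.4359 0.0133] hi [0.4202 0.1821]
  s 0.010 off -0.0002 w 0.0109 [0.4346 0.0234]
  s 0.030 off 0.0003 w 0.0108 [0.4328 0.0436]
  s 0.050 off 0.0007 w 0.0084 [0.4308 0.0631]
  s 0.070 off -0.0001 w 0.0102 [0.4293 0.0832]
  s 0.090 off 0.0004 w 0.0106 [0.4272 0.1034]
  s 0.110 off -0.0003 w 0.0100 [0.4258 0.1219]
  s 0.130 off -0.0002 w 0.0110 [0.4241 0.1427]
  s 0.150 off 0.0004 w 0.0097 [0.4219 0.1631]
  s 0.170 off -0.0003 w 0.0100 [0.4213 0.1779]
wrist [([274, 146, 22, 228, 3327], [283.5, 239.4])]
wrist ang 95.46 lo [ 0.4453 -0.0815] hi [0.4233 0.1491]
  s 0.010 off 0.0007 w 0.0176 [ 0.444  -0.0715]
  s 0.030 off 0.0001 w 0.0179 [ 0.4421 -0.0515]
  s 0.050 off 0.0001 w 0.0174 [ 0.4404 -0.0316]
  s 0.070 off 0.0002 w 0.0175 [ 0.4389 -0.013 ]
  s 0.090 off -0.0005 w 0.0100 [0.437  0.0078]
  s 0.110 off -0.0004 w 0.0093 [0.4353 0.0277]
  s 0.130 off -0.0003 w 0.0094 [0.4334 0.0478]
  s 0.150 off -0.0003 w 0.0096 [0.4317 0.068 ]
  s 0.170 off -0.0002 w 0.0106 [0.4297 0.0874]
  s 0.190 off -0.0010 w 0.0100 [0.4279 0.1073]
  s 0.210 off -0.0010 w 0.0102 [0.4264 0.1273]
  s 0.230 off -0.0009 w 0.0103 [0.4251 0.1431]
side [([212, 220, 28, 54, 291], [228.2, 251.6])]
```

The skewer lies flat on the ledge at 95.4° with its origin near (0.433, 0.051). Next I take it by the blade.

```bash
python3 - <<'E'
from h import *
goto([.4328,.0513,.003],-174.6)
E
```

```text
t 11.83 pos [ 0.443  -0.0378  0.1293] tooly -174.55 z [ 0.009 -0.001 -1.   ] w 0.0514 gf 0.0 q [-0.09  0.2  -0.33  1.04  0.   -1.75] F [-0.2 -0.6 -0.1]
shift [-89.9   2.8 126.1]
twist 0.1
```

{"name": "carry_out", "arguments": {"plan": [{"dx": -30,"dy": 0,"dz": 0,"twist": 0,"fingers": -0.2},{"dx": -65,"dy": 0,"dz": 20,"twist": 0,"fingers": -0.2},{"dx": -89.5,"dy": -0.5,"dz": 50,"twist": 0,"fingers": -0.2},{"dx": -89.5,"dy": -0.5,"dz": 80,"twist": 0,"fingers": -0.2},{"dx": -89.5,"dy": -0.5,"dz": 95,"twist": 0,"fingers": -0.2}]}}

```text
clock: 12.25
eef_pos: [0.4285, 0.0526, 0.0268]
tool_rot: [0.741, -0.672, -0.002, 0.002]
ft_force: [-1.1, -0.5, 0.3]
grip_width: 0.0511
grasp_force: 0.0
```

{"name": "carry_out", "arguments": {"plan": [{"dx": 0,"dy": 0,"dz": 5,"twist": 0,"fingers": -0.2},{"dx": 0,"dy": 0,"dz": 10,"twist": 0,"fingers": -0.2},{"dx": 0,"dy": 0,"dz": 15,"twist": 0,"fingers": -0.2},{"dx": 0,"dy": 0,"dz": 15,"twist": 0,"fingers": -0.2},{"dx": 0,"dy": 0,"dz": 15,"twist": 0,"fingers": -0.2}]}}

```text
clock: 12.67
eef_pos: [0.4325, 0.0513, 0.0158]
tool_rot: [0.74, -0.673, 0.0, -0.0]
ft_force: [-0.3, 0.4, 0.5]
grip_width: 0.0513
grasp_force: 0.0
```

```bash
python3 - <<'E'
from h import *
goto([.4328,.0513,.0025],-174.6)
w=camera("wrist");g=pts(mask(w,(45,110,40),(80,255,255)));P=ray(w,g,.006);f=cv2.fitLine(P[:,:2].astype(np.float32),1,0,.01,.01).ravel()
k=(.0513-f[3])/f[1];print("x at y.0513",f[2]+k*f[0],np.degrees(np.arctan2(f[1],f[0])),P.min(0),P.max(0))
E
```

```text
t 12.67 pos [0.4325 0.0513 0.0158] tooly -174.59 z [ 0.001  0.    -1.   ] w 0.0513 gf 0.0 q [ 0.12  0.34 -0.49  0.74 -0.   -1.55] F [-0.3  0.4  0.5]
shift [ 0.1 -0.3 13.3]
twist 0.0
x at y.0513 0.43292838 -84.79142 [ 0.42163929 -0.06595701  0.006     ] [0.45207496 0.1230022  0.006     ]
```

{"name": "carry_out", "arguments": {"plan": [{"dx": 0,"dy": 0,"dz": 5,"twist": 0,"fingers": -0.2},{"dx": 0,"dy": 0,"dz": 10,"twist": 0,"fingers": -0.2},{"dx": 0,"dy": 0,"dz": 13,"twist": 0,"fingers": -0.2},{"dx": 0,"dy": 0,"dz": 13,"twist": 0,"fingers": 0},{"dx": 0,"dy": 0,"dz": 13,"twist": 0,"fingers": 0.3}]}}

```text
clock: 13.13
eef_pos: [0.4316, 0.0515, 0.002]
tool_rot: [0.74, -0.673, -0.0, 0.0]
ft_force: [0.1, -0.3, 0.3]
grip_width: 0.0318
grasp_force: 0.0
```

{"name": "carry_out", "arguments": {"plan": [{"dx": 0,"dy": 0,"dz": 0,"twist": 0,"fingers": 0.5},{"dx": 0,"dy": 0,"dz": 0,"twist": 0,"fingers": 0.7},{"dx": 0,"dy": 0,"dz": 0,"twist": 0,"fingers": 1},{"dx": 0,"dy": 0,"dz": 0,"twist": 0,"fingers": 1},{"dx": 0,"dy": 0,"dz": 0,"twist": 0,"fingers": 1}]}}

```text
clock: 13.55
eef_pos: [0.4321, 0.0516, 0.0026]
tool_rot: [0.74, -0.673, 0.0, -0.0]
ft_force: [-1.1, -0.2, 2.5]
grip_width: 0.0068
grasp_force: 58.8
```

{"name": "carry_out", "arguments": {"plan": [{"dx": 0,"dy": 0,"dz": -5,"twist": 0,"fingers": 1},{"dx": 0,"dy": 0,"dz": -15,"twist": 0,"fingers": 1},{"dx": 0,"dy": 0,"dz": -30,"twist": 0,"fingers": 1},{"dx": 0,"dy": 0,"dz": -45,"twist": 0,"fingers": 1},{"dx": 0,"dy": 0,"dz": -60,"twist": 0,"fingers": 1}]}}

```text
clock: 13.97
eef_pos: [0.4315, 0.0515, 0.0629]
tool_rot: [0.74, -0.673, -0.0, 0.0]
ft_force: [-0.1, -0.4, -0.1]
grip_width: 0.0072
grasp_force: 58.7
```

{"name": "carry_out", "arguments": {"plan": [{"dx": 0,"dy": 0,"dz": -15,"twist": 0,"fingers": 1},{"dx": 0,"dy": 0,"dz": -35,"twist": 0,"fingers": 1},{"dx": 0,"dy": 0,"dz": -50,"twist": 0,"fingers": 1},{"dx": 0,"dy": 0,"dz": -60,"twist": 0,"fingers": 1},{"dx": 0,"dy": 0,"dz": -60,"twist": 0,"fingers": 1}]}}

```text
clock: 14.38
eef_pos: [0.4336, 0.0518, 0.1246]
tool_rot: [0.74, -0.673, 0.002, -0.002]
ft_force: [0.4, 0.0, -0.1]
grip_width: 0.007
grasp_force: 58.7
```

```bash
sed -i 's/(c,g,.006)/(c,g,Z)/; s/^o,M=tool()/o,M=tool();Z=o["eef_pos"][2]+.003/' look.py; cat >> look.py <<'E'
b=o["eef_pos"];ax=-M[:,0]
for n,c in(("top",t),("wrist",w),("side",s)): print(n,"pred tip",proj(c,b+ax*.13).round(1),"handle end",proj(c,b-ax*.13).round(1))
cv2.imwrite("pics/c4.png",np.hstack([s["image"][120:370,130:380],w["image"][60:310,150:400]])[:,:,::-1])
E
python3 look.py
```

```text
t 14.38 pos [0.4336 0.0518 0.1246] tooly -174.55 z [ 0.005  0.001 -1.   ] w 0.0070 gf 58.7 q [ 0.12  0.19 -0.35  1.02  0.   -1.55] F [ 0.4  0.  -0.1]
top [([267, 268, 37, 9, 256], [286.4, 272.2])]
top ang 95.55 lo [ 0.4455 -0.0794] hi [4.377e-01 2.000e-04]
  s 0.010 off 0.0001 w 0.0164 [ 0.4442 -0.0695]
  s 0.030 off -0.0000 w 0.0155 [ 0.4427 -0.05  ]
  s 0.050 off 0.0004 w 0.0153 [ 0.4403 -0.03  ]
  s 0.070 off -0.0001 w 0.0137 [ 0.4389 -0.0108]
wrist [([255, 0, 50, 374, 11053], [279.0, 143.2])]
wrist ang 95.46 lo [ 0.4436 -0.0611] hi [0.4273 0.1093]
  s 0.010 off 0.0004 w 0.0184 [ 0.4425 -0.0515]
  s 0.030 off 0.0000 w 0.0181 [ 0.4406 -0.0313]
  s 0.050 off 0.0001 w 0.0179 [ 0.4389 -0.013 ]
  s 0.070 off 0.0001 w 0.0091 [0.437  0.0084]
  s 0.090 off -0.0001 w 0.0087 [0.4352 0.0283]
  s 0.110 off 0.0001 w 0.0087 [0.4332 0.0481]
  s 0.130 off -0.0003 w 0.0089 [0.4314 0.0684]
  s 0.150 off -0.0003 w 0.0096 [0.4297 0.088 ]
  s 0.170 off -0.0003 w 0.0094 [0.4282 0.1036]
side [([213, 190, 23, 43, 228], [225.2, 216.6])]
top pred tip [[183.6 279.9]] handle end [[302.3 270.7]]
wrist pred tip [[277.2 465.5]] handle end [[276.9 -50.5]]
side pred tip [[198.8 165.9]] handle end [[232.4 231.6]]
```

```bash
python3 - <<'E'
from h import *
c=camera("top")
r=ray(c,(299,120),.14)[0];b=ray(c,(296,143),.02)[0];print("mill top",r,st(r),"foot",b,st(b))
goto([*W(0,.5),.125],-174.24)
E
```

```text
mill top [ 0.78908268 -0.06627915  0.14      ] [ 168.88805398 -208.777303  ] foot [ 0.77498953 -0.06851055  0.02      ] [ 154.64213333 -209.58346691]
t 14.58 pos [0.4311 0.0515 0.1214] tooly -174.55 z [-0.002 -0.    -1.   ] w 0.0071 gf 58.7 q [ 0.12  0.2  -0.35  1.02 -0.   -1.55] F [-0.1 -0.3 -0.7]
shift [ -57.1 -175.1   -3.9]
twist -0.3
```

{"name": "carry_out", "arguments": {"plan": [{"dx": -6,"dy": -18,"dz": -4,"twist": -0.3,"fingers": 1},{"dx": -16,"dy": -48,"dz": -4,"twist": -0.3,"fingers": 1},{"dx": -28,"dy": -86,"dz": -4,"twist": -0.3,"fingers": 1},{"dx": -40,"dy": -124,"dz": -4,"twist": -0.3,"fingers": 1},{"dx": -50,"dy": -154,"dz": -4,"twist": -0.3,"fingers": 1}]}}

```text
clock: 15.0
eef_pos: [0.5822, 0.1169, 0.1249]
tool_rot: [0.742, -0.671, -0.0, 0.0]
ft_force: [1.6, 0.9, -0.3]
grip_width: 0.0073
grasp_force: 58.8
```

{"name": "carry_out", "arguments": {"plan": [{"dx": -4,"dy": -12,"dz": 0,"twist": 0,"fingers": 1},{"dx": -7,"dy": -21,"dz": 0,"twist": 0,"fingers": 1},{"dx": -7,"dy": -21,"dz": 0,"twist": 0,"fingers": 1},{"dx": -7,"dy": -21,"dz": 0,"twist": 0,"fingers": 1},{"dx": -7,"dy": -21,"dz": 0,"twist": 0,"fingers": 1}]}}

```text
clock: 15.42
eef_pos: [0.5994, 0.1246, 0.1252]
tool_rot: [0.742, -0.671, -0.001, 0.001]
ft_force: [-0.1, -0.9, -0.1]
grip_width: 0.0068
grasp_force: 58.8
```

```bash
python3 - <<'E'
from h import *
goto([*W(0,.5),.125],-174.24)
w=camera("wrist");s=camera("side");t=camera("top")
for p in((-22,-57,.069),(-14,-57,.069),(14,-57,.069),(22,-57,.069),(-22,-133,.069),(22,-133,.069),(0,-130,.055)): print(p,proj(w,[*W(p[0],p[1]),p[2]]).round(1),proj(s,[*W(p[0],p[1]),p[2]]).round(1))
A=cv2.resize(w["image"][0:330,130:430],(545,600));B=cv2.resize(s["image"][130:260,230:285+0],(255,600))
cv2.imwrite("pics/c5.png",np.hstack([A,B])[:,:,::-1])
E
```

```text
t 15.42 pos [0.5994 0.1246 0.1252] tooly -174.25 z [-0.003 -0.001 -1.   ] w 0.0068 gf 58.8 q [ 0.21  0.52  0.14  1.19 -0.   -1.47] F [-0.1 -0.9 -0.1]
shift [-0.3 -0.7  0.2]
twist -0.0
(-22, -57, 0.069) [[314.3 138. ]] [[277.1 197.7]]
(-14, -57, 0.069) [[300.9 138. ]] [[280.1 196.8]]
(14, -57, 0.069) [[253.8 138. ]] [[290.6 193.8]]
(22, -57, 0.069) [[240.3 138. ]] [[293.6 192.9]]
(-22, -133, 0.069) [[319.1  -9. ]] [[290.1 216.2]]
(22, -133, 0.069) [[235.3  -9.1]] [[307.3 211. ]]
(0, -130, 0.055) [[277.3   5. ]] [[298.2 217.4]]
```

View pics/c5.png

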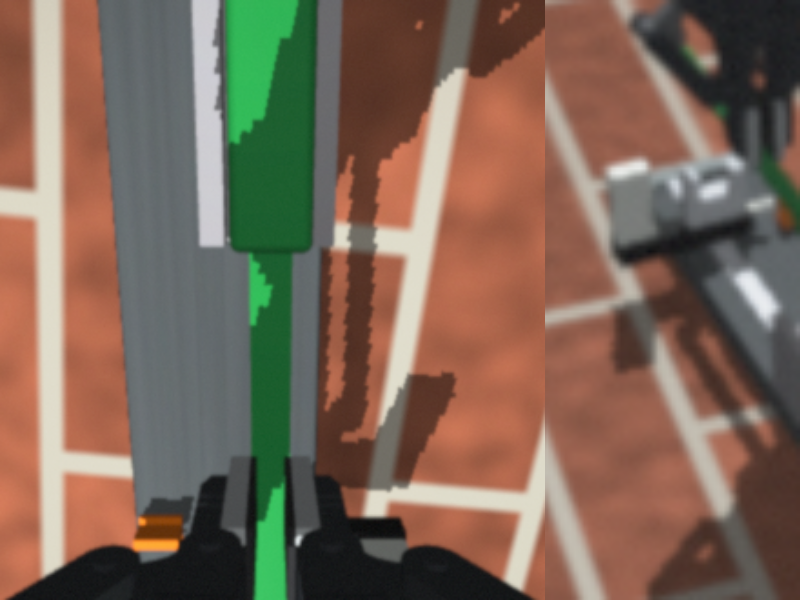

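The wrist view shows the cradle's outer walls at columns 200 and 333, with the handle centred over it at 271, parallel and about 1.4 mm off towards the robot. The rest and marker are undisturbed. I'll lower it with a 1.2 mm correction.

{"name": "carry_out", "arguments": {"plan": [{"dx": 0,"dy": -1.2,"dz": 8,"twist": 0,"fingers": 1},{"dx": 0,"dy": -1.2,"dz": 20,"twist": 0,"fingers": 1},{"dx": 0,"dy": -1.2,"dz": 34,"twist": 0,"fingers": 1},{"dx": 0,"dy": -1.2,"dz": 43,"twist": 0,"fingers": 1},{"dx": 0,"dy": -1.2,"dz": 46,"twist": 0,"fingers": 1}]}}

```text
clock: 15.98
eef_pos: [0.6002, 0.1247, 0.0781]
tool_rot: [0.742, -0.671, -0.001, 0.001]
ft_force: [-0.5, -0.8, -1.2]
grip_width: 0.007
grasp_force: 58.8
```

{"name": "carry_out", "arguments": {"plan": [{"dx": 0,"dy": 0,"dz": 3,"twist": 0,"fingers": 1},{"dx": 0,"dy": 0,"dz": 7,"twist": 0,"fingers": 1},{"dx": 0,"dy": 0,"dz": 11,"twist": 0,"fingers": 1},{"dx": 0,"dy": 0,"dz": 15,"twist": 0,"fingers": 1},{"dx": 0,"dy": 0,"dz": 15,"twist": 0,"fingers": 1}]}}

```text
clock: 16.4
eef_pos: [0.6015, 0.1251, 0.0646]
tool_rot: [0.742, -0.671, -0.0, 0.0]
ft_force: [0.2, 1.3, -1.4]
grip_width: 0.007
grasp_force: 58.8
```

```bash
python3 - <<'E'
from h import *
goto([*W(0.5,.5),.0576],-174.24)
w=camera("wrist");g=pts(mask(w,(45,110,40),(80,255,255)));h=g[(g[:,1]<120)];print("handle cols",[ (r,h[h[:,1]==r][:,0].min(),h[h[:,1]==r][:,0].max()) for r in(5,60,110)])
print(proj(w,[[*W(0,-100),.074],[*W(0,-60),.06]]))
H=hsv(w)[60];print([tuple(int(v) for v in x) for x in H[225:335:4]])
E
```

```text
t 16.40 pos [0.6015 0.1251 0.0646] tooly -174.25 z [-0.001 -0.    -1.   ] w 0.0070 gf 58.8 q [ 0.21  0.58  0.07  1.06 -0.   -1.47] F [ 0.2  1.3 -1.4]
shift [-0.1  0.9  7. ]
twist -0.0
handle cols [(5, np.int64(254), np.int64(303)), (60, np.int64(255), np.int64(302)), (110, np.int64(257), np.int64(301))]
[[283.05104989  36.050762  ]
 [282.16292859 142.65923394]]
[(111, 10, 173), (126, 6, 218), (130, 7, 219), (120, 6, 218), (126, 6, 220), (135, 8, 196), (120, 8, 100), (110, 7, 114), (69, 191, 178), (68, 187, 196), (68, 185, 196), (68, 184, 195), (68, 185, 174), (68, 175, 99), (68, 185, 98), (68, 178, 99), (68, 178, 99), (67, 173, 100), (68, 175, 99), (69, 184, 86), (120, 7, 117), (120, 7, 116), (113, 9, 113), (130, 11, 72), (120, 9, 114), (110, 7, 114), (130, 7, 112), (128, 9, 112)]
```

{"name": "carry_out", "arguments": {"plan": [{"dx": 0,"dy": 0.8,"dz": 1,"twist": 0,"fingers": 1},{"dx": 0,"dy": 0.8,"dz": 3,"twist": 0,"fingers": 1},{"dx": 0,"dy": 0.8,"dz": 5,"twist": 0,"fingers": 1},{"dx": 0,"dy": 0.8,"dz": 6,"twist": 0,"fingers": 1},{"dx": 0,"dy": 0.8,"dz": 6,"twist": 0,"fingers": 1}]}}

```text
clock: 16.87
eef_pos: [0.6008, 0.125, 0.0589]
tool_rot: [0.742, -0.671, -0.0, 0.0]
ft_force: [-0.4, -0.3, -0.9]
grip_width: 0.0071
grasp_force: 58.8
```

{"name": "carry_out", "arguments": {"plan": [{"dx": 0,"dy": 0,"dz": 0.5,"twist": 0,"fingers": 1},{"dx": 0,"dy": 0,"dz": 1,"twist": 0,"fingers": 1},{"dx": 0,"dy": 0,"dz": 1.5,"twist": 0,"fingers": 1},{"dx": 0,"dy": 0,"dz": 1.5,"twist": 0,"fingers": 1},{"dx": 0,"dy": 0,"dz": 1.5,"twist": 0,"fingers": 1}]}}

```text
clock: 17.28
eef_pos: [0.6011, 0.1251, 0.0578]
tool_rot: [0.742, -0.671, 0.0, 0.0]
ft_force: [-0.2, -0.6, -0.6]
grip_width: 0.0073
grasp_force: 58.8
```

{"name": "carry_out", "arguments": {"plan": [{"dx": 0,"dy": 0,"dz": 0.5,"twist": 0,"fingers": 1},{"dx": 0,"dy": 0,"dz": 1,"twist": 0,"fingers": 1},{"dx": 0,"dy": 0,"dz": 1.5,"twist": 0,"fingers": 1},{"dx": 0,"dy": 0,"dz": 1.5,"twist": 0,"fingers": 1},{"dx": 0,"dy": 0,"dz": 1.5,"twist": 0,"fingers": 1}]}}

```text
clock: 17.7
eef_pos: [0.6012, 0.1251, 0.0576]
tool_rot: [0.742, -0.671, 0.0, -0.0]
ft_force: [-2.1, -1.2, 5.6]
grip_width: 0.0071
grasp_force: 59.8
```

{"name": "carry_out", "arguments": {"plan": [{"dx": 0,"dy": 0,"dz": -0.8,"twist": 0,"fingers": 1},{"dx": 0,"dy": 0,"dz": -0.8,"twist": 0,"fingers": 0.7},{"dx": 0,"dy": 0,"dz": -0.8,"twist": 0,"fingers": 0.4},{"dx": 0,"dy": 0,"dz": -0.8,"twist": 0,"fingers": 0.1},{"dx": 0,"dy": 0,"dz": -0.8,"twist": 0,"fingers": 0}]}}

```text
clock: 18.12
eef_pos: [0.601, 0.1251, 0.0568]
tool_rot: [0.742, -0.671, -0.0, 0.0]
ft_force: [-0.1, 0.3, -0.5]
grip_width: 0.0424
grasp_force: 0.0
```

{"name": "carry_out", "arguments": {"plan": [{"dx": 0,"dy": 0,"dz": -2,"twist": 0,"fingers": 0},{"dx": 0,"dy": 0,"dz": -10,"twist": 0,"fingers": 0},{"dx": 0,"dy": 0,"dz": -35,"twist": 0,"fingers": 0},{"dx": 0,"dy": 0,"dz": -70,"twist": 0,"fingers": 0},{"dx": 0,"dy": 0,"dz": -105,"twist": 0,"fingers": 0}]}}

```text
clock: 18.53
eef_pos: [0.6001, 0.1249, 0.1627]
tool_rot: [0.742, -0.671, -0.001, 0.001]
ft_force: [0.6, -0.1, -0.3]
grip_width: 0.043
grasp_force: 0.0
```

{"name": "carry_out", "arguments": {"plan": [{"dx": 0,"dy": 35,"dz": -20,"twist": 0,"fingers": 0},{"dx": 0,"dy": 75,"dz": -25,"twist": 0,"fingers": 0},{"dx": 0,"dy": 115,"dz": -25,"twist": 0,"fingers": 0},{"dx": 0,"dy": 150,"dz": -25,"twist": 0,"fingers": 0},{"dx": 0,"dy": 160,"dz": -25,"twist": 0,"fingers": 0}]}}

```text
clock: 18.95
eef_pos: [0.4363, 0.1082, 0.1875]
tool_rot: [0.742, -0.671, -0.001, 0.001]
ft_force: [-0.8, -0.1, -0.5]
grip_width: 0.0424
grasp_force: 0.0
```

```bash
python3 - <<'E'
from h import *
tool()
t=camera("top");s=camera("side")
g=pts(mask(t,(45,110,40),(80,255,255),(130,170,320,230)));print(len(g))
P=np.array([st(p) for p in ray(t,g,.062)])
for a0 in range(-140,140,20):
    q=(P[:,1]>=a0)&(P[:,1]<a0+20)
    if q.sum(): print(a0,q.sum(),P[q,0].mean().round(1),np.ptp(P[q,0]).round(1))
print(P[:,1].min(),P[:,1].max())
g=pts(mask(s,(45,110,40),(80,255,255),(220,130,340,260)));print("side",len(g),g[g[:,1].argmin()],g[g[:,1].argmax()])
print("pred tip",proj(s,[*W(0,130),.058]),"end",proj(s,[*W(0,-130),.071]))
cv2.imwrite("pics/fin.png",np.hstack([cv2.resize(t["image"][160:240,140:300],(600,300)),cv2.resize(s["image"][130:255,225:350],(200,300))])[:,:,::-1])
# pointer/marker
H=hsv(t)
for r in range(184,206,2): print(r,[(int(H[r,x,0]),int(H[r,x,1]),int(H[r,x,2])) for x in range(181,190)])
E
```

```text
t 18.95 pos [0.4363 0.1082 0.1875] tooly -174.22 z [-0.004 -0.001 -1.   ] w 0.0424 gf 0.0 q [ 0.24  0.17 -0.2   1.2   0.   -1.43] F [-0.8 -0.1 -0.5]
582
-140 35 2.1 17.9
-120 69 1.7 19.5
-100 65 1.8 18.6
-80 63 1.7 19.3
-60 38 0.4 10.3
-40 35 1.2 10.1
-20 32 0.7 8.6
0 40 1.0 10.3
20 35 1.0 10.1
40 38 1.1 10.8
60 39 0.3 10.6
80 32 1.3 8.7
100 39 1.1 10.2
120 22 1.7 8.0
-130.12230149115788 133.30039646516875
side 334 [259 160] [297 216]
pred tip [[257.88596393 160.6015496 ]] end [[298.21914628 212.17738631]]
184 [(9, 136, 184), (9, 137, 184), (9, 135, 181), (9, 132, 179), (9, 135, 178), (8, 135, 177), (8, 138, 174), (9, 138, 175), (9, 141, 174)]
186 [(9, 154, 164), (8, 126, 168), (9, 137, 170), (16, 226, 232), (15, 221, 209), (7, 129, 125), (10, 145, 169), (3, 67, 141), (5, 89, 138)]
188 [(102, 50, 113), (105, 96, 120), (15, 200, 218), (18, 255, 245), (17, 255, 215), (14, 255, 123), (15, 255, 211), (175, 56, 78), (104, 65, 78)]
190 [(101, 33, 109), (105, 83, 120), (15, 205, 219), (18, 255, 244), (17, 255, 242), (13, 244, 96), (15, 255, 148), (12, 137, 82), (105, 45, 57)]
192 [(103, 29,
[... 283 characters left out ...]
[(101, 20, 103), (105, 31, 98), (103, 21, 143), (60, 3, 252), (95, 11, 145), (102, 36, 107), (104, 40, 96), (104, 33, 100), (99, 36, 50)]
198 [(101, 20, 101), (107, 24, 94), (102, 9, 136), (30, 5, 255), (30, 3, 176), (103, 22, 105), (109, 19, 106), (107, 20, 114), (102, 16, 78)]
200 [(120, 8, 220), (116, 8, 214), (111, 8, 215), (115, 7, 232), (30, 2, 133), (101, 21, 95), (107, 20, 90), (101, 17, 121), (105, 19, 55)]
202 [(116, 7, 239), (120, 6, 236), (109, 9, 235), (111, 7, 252), (108, 14, 90), (120, 9, 60), (135, 11, 48), (105, 18, 29), (100, 27, 56)]
204 [(140, 16, 142), (142, 30, 94), (145, 30, 94), (145, 30, 102), (145, 27, 125), (152, 48, 74), (156, 118, 41), (0, 255, 4), (155, 82, 56)]
```

```bash
python3 -c "
from workcell import job_done
print(job_done())"
```

```text
the job is handed in; nothing more can be done
None
```

The job is handed in (no verdict was returned): the rest is let go at the marker (within about 2 mm), and the green skewer lies in the stand within about 2 mm of its place, measured in the last camera images.

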